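# Fill the four-pocket piston tray and stack the emptied tray

### The arm

A 7-joint arm with a two-finger parallel gripper is mounted at the origin on the work surface. World frame = base frame: x ahead of the robot, y to its left, z up, the work surface at z = 0. Lengths are in m, angles in rad, forces in N, time in s.
With the tool pointing down it reaches from about 0.4 to 0.85 m from the base axis. Payload 10.4 kg.
Tool frame: the origin (TCP) lies midway between the tips of the shut fingers; the grasp point (between the pads) lies 19 mm behind it; z points along the fingers, x is the direction in which the jaws open and shut, and the axes are right-handed (so a half turn about z gives the same grasp; the last joint's range is limited). The gripper opens to 85 mm and grips with 20 to 120 N. Pads are 22 mm wide; open, the fingers measure 114 mm over their backs; the gripper's body (76 mm by 85 mm) begins 54 mm behind the grasp point. The pads swing forward as they close: fully open they stand 13 mm farther back than shut.
Start: joints at [-1.209, 0.332, -0.065, 1.46, 0.022, 1.35, -0.088], TCP at [0.235, 0.579, 0.202] pointing down, gripper open.
Joint ranges: [-2.6, 2.6], [-0.5, 2.12], [-1.47, 1.34], [0.16, 2.42], [-1.27, 4.41], [0.06, 2.06], [-2.6, 2.6]. Speed limits (rad/s): [2.22, 2.22, 2.79, 2.79, 3.14, 3.14, 3.14].

### API

Orientations are given as a unit quaternion [x, y, z, w].
In Python, from workcell import telemetry, eyes, order gives the robot as it stands.
- The arm moves only by the tool servo_tool, never from a script. Its argument "deltas" is a list of rows, each a list of 3 entries, a list of its own where there are three numbers: the shift along the tool's x, y, z in cm, then the turn about the tool's z in rad, then the finger opening in cm, from 0 to 8.54. A call has 1 to 12 rows; each row shifts and turns the pose as measured when the row begins, along the tool's axes as they then stand; what a row does not reach is not made up. A row lasts 1/12 s, in which the tool goes at most 41.7 mm and 7.16 degrees, less where a joint would pass 70% of its speed; a pose out of reach is approached as far as the arm can. A call is refused whole if a number of a shift passes 4.17 or a number of a turn 0.125, either way. A call with a gripper value outside its range is refused whole. The fingers move at their own pace and stop on an object; "force" is the grip in N (left out, the last holds). Time passes only in rows, so rows that do not move let the fingers close. It gives the time, the measured TCP pose, the force and the opening at its end, in the units of the state.
- telemetry.get_obs(): the state, without advancing time (a new reading comes with each control period).
- eyes.camera(name): name is "side" or "top" or "wrist"; returns (picture, depth): 420x560x3 uint8, blue, green, red; 420x560 float32, m along the optical axis (not along the pixel's ray), 0 where there is no reading.
- eyes.calibration(name): a dict with "fx", "fy", "cx", "cy" (pixels), "rvec" (rotation vector, rad) and "tvec" (3), from world to camera coordinates, as OpenCV has them. Camera axes: x right, y down, z forward; pixel columns grow to the right and rows downward; lengths in m; the calibration is good to about 2 mm. The wrist camera is an equidistant fisheye: a pixel r from the principal point sees the ray r / f radians off the axis. A picture is of the moment at which its call begins: read the wrist's pose just before it. calibration takes no time and is no camera call; for the wrist camera it gives the pose at the moment of the call.
- order.hand_in(): hands the job in, once; it reports no verdict.
The state is a dict: "clock": time; "joint_pos": joint angles; "joint_velocities": joint speeds; "tau": joint torques, N m; "position": TCP position; "ee_rot": TCP orientation; "ft_force": force on the tool from outside, world axes, zero at the start; "torque": the same for the moment, N m; "grip_width": opening from 0.0 (shut) to 1.0 (fully open).
Only numpy, scipy, OpenCV 4.12 (cv2) and the standard library are available. Lean on these libraries where they do the work, as an engineer would, in place of code of your own. Each camera call takes 0.05 s, during which the arm holds its last target. There are 200 camera calls.

### The job

Fill the square four-pocket tray with the small stemmed pistons, one upright in each pocket: one is there already, one is in a two-pocket tray and two stand about the bench. Then stack the emptied two-pocket tray squarely on top of the other, empty two-pocket tray where that stands. Set everything down rather than dropping it, and leave the wider stemmed piston and the plain hollow collar where they are.

Things in the scene. Friction and masses are not known exactly. Their poses are not given: they have to be found in the camera images.
- kit_tray: square blue plastic tray, 120 x 120 x 28 mm, walls and floor 4 mm, four square pockets of 54 mm, centred at x, y = +-29 mm; fixed to the bench. It may stand at any yaw. Origin: centre of the underside, so the pocket floors are at z = 4 mm
- tray_part: small blue plastic tray, 120 mm long (its x) by 62 mm wide (its y) by 28 mm high, walls and floor 4 mm, two square pockets of 54 mm in a row, centred at x = -29 and +29 mm; loose, 0.18 kg or so, can be gripped across its 62 mm width. Flat underside and flat level rim, so one stands on another's rim, 28 mm higher. Origin: centre of the underside. This one holds a piston in its +x pocket at the start
- tray_empty: small blue plastic tray, 120 mm long (its x) by 62 mm wide (its y) by 28 mm high, walls and floor 4 mm, two square pockets of 54 mm in a row, centred at x = -29 and +29 mm; loose, 0.18 kg or so, can be gripped across its 62 mm width. Flat underside and flat level rim, so one stands on another's rim, 28 mm higher. Origin: centre of the underside. This one is empty at the start and is the one to stack on
- piston_a: round aluminium piston standing upright: disc 36 mm in diameter and 20 mm high with a thin black seal line round it, and on it a central stem 14 mm in diameter rising from 20 to 54 mm; 70 g or so. Origin: centre of the underside, z up along the stem. At the start it already stands in a pocket of the square tray
- piston_b: round aluminium piston standing upright: disc 36 mm in diameter and 20 mm high with a thin black seal line round it, and on it a central stem 14 mm in diameter rising from 20 to 54 mm; 70 g or so. Origin: centre of the underside, z up along the stem. At the start it stands in a pocket of the two-pocket tray that is to be emptied
- piston_c: round aluminium piston standing upright: disc 36 mm in diameter and 20 mm high with a thin black seal line round it, and on it a central stem 14 mm in diameter rising from 20 to 54 mm; 70 g or so. Origin: centre of the underside, z up along the stem. At the start it stands on the bench
- piston_d: round aluminium piston standing upright: disc 36 mm in diameter and 20 mm high with a thin black seal line round it, and on it a central stem 14 mm in diameter rising from 20 to 54 mm; 70 g or so. Origin: centre of the underside, z up along the stem. At the start it stands on the bench
- wide_piston: look-alike, not wanted: an aluminium piston of the same shape, height and stem but with a disc 60 mm in diameter, standing on the bench. Origin: centre of the underside
- collar: look-alike, not wanted: a plain aluminium collar 36 mm in diameter and 20 mm high, no stem, with a 20 mm hole right through, lying flat on the bench. Origin: centre of the underside
Mind the look-alikes: they are no part of the job. Leave any green look-alike of the piston_b alone. Leave any purple look-alike of the piston_c alone.

How it is judged:
On the way, in this order (a step that is already met when the one before it is completed fails the run):
1. all four small pistons stand released in the pockets of the square tray (x of piston_a in the frame of kit_tray between -0.05 and 0.05 m and y of piston_a in the frame of kit_tray between -0.05 and 0.05 m and z of piston_a in the frame of kit_tray between 0 and 0.01 m and angle between each of piston_a, piston_b, piston_c, piston_d's own z axis and vertical below 0.12 rad and contact force between each of piston_a, piston_b, piston_c, piston_d and the fingers below 0.05 N and x of piston_b in the frame of kit_tray between -0.05 and 0.05 m and y of piston_b in the frame of kit_tray between -0.05 and 0.05 m and z of piston_b in the frame of kit_tray between 0 and 0.01 m and x of piston_c in the frame of kit_tray between -0.05 and 0.05 m and y of piston_c in the frame of kit_tray between -0.05 and 0.05 m and z of piston_c in the frame of kit_tray between 0 and 0.01 m and x of piston_d in the frame of kit_tray between -0.05 and 0.05 m and y of piston_d in the frame of kit_tray between -0.05 and 0.05 m and z of piston_d in the frame of kit_tray between 0 and 0.01 m), for 0.2 s.
2. the emptied tray stands on the empty tray (horizontal distance between tray_part and tray_empty below 0.012 m and angle between the x axis of tray_part and the x axis of tray_empty, either way round below 0.15 rad and angle between tray_part's own z axis and vertical below 0.08 rad and z of tray_part in the frame of tray_empty between 0.024 and 0.033 m and contact force between tray_part and the fingers below 0.05 N and distance of tray_empty from where it was at the start of the episode below 0.03 m), for 0.2 s.
At the end, for the whole second after the job is handed in: Four small pistons upright (7 deg) on the square tray's pocket floors; the emptied tray level on the other's rim within 12 mm and 8.5 deg; that tray within 30 mm, and the wide piston and the collar within 25 mm, of their starts; all released and at rest (all of step 1 and all of step 2 and linear speed of each of piston_a, piston_b, piston_c, piston_d, tray_part, tray_empty below 0.02 m/s and distance of each of wide_piston, collar from where it was at the start of the episode below 0.025 m); the robot touches nothing.
It fails at once if the wide piston or the collar is moved by more than 25 mm (distance of any of wide_piston, collar from where it was at the start of the episode above 0.025 m).
It fails at once if a small piston or the tray being stacked is dropped (falls freely at over 0.8 m/s, a drop of more than about 3 cm) ((linear speed of piston_a above 0.8 m/s and contact force between piston_a and anything else below 0.05 N) or (linear speed of piston_b above 0.8 m/s and contact force between piston_b and anything else below 0.05 N) or (linear speed of piston_c above 0.8 m/s and contact force between piston_c and anything else below 0.05 N) or (linear speed of piston_d above 0.8 m/s and contact force between piston_d and anything else below 0.05 N) or (linear speed of tray_part above 0.8 m/s and contact force between tray_part and anything else below 0.05 N)).
It also fails if it takes over 96 s, if anything falls off the work surface, if the arm or the gripper's body presses on something with over 40 N, if the wrist force passes 120 N, or if a joint passes its speed limit or range.

## Working session

There is one attempt and no reset: what is moved stays moved. The work goes in short steps, Python scripts to look and compute and a tool call to move; the robot and the scene stay as the last step left them, time stands still between calls to the robot, and variables do not carry over. Pictures are saved under pics/ and viewed, about 12 in all and at most 16, crops included, and the job is handed in when it is done.

Besides the shell and the picture viewer there is one more tool, called after ">>>" as name(argument=value, ...) on one line, values as JSON. servo_tool: Moves the arm, as the interface text tells. Its arguments: {"type":"object","properties":{"deltas":{"type":"array"},"force":{"type":"number"}},"required":["deltas"]}

```bash
mkdir -p pics && cat > h.py <<'E'
import numpy as np, cv2
from workcell import telemetry, eyes, order
def cal(n):
    c=eyes.calibration(n); R=cv2.Rodrigues(np.array(c['rvec'],float))[0]; return c,R,np.array(c['tvec'],float).ravel()
def plane(n,uv,z,k=None):
    c,R,t=k or cal(n); u,v=uv; a=(u-c['cx'])/c['fx']; b=(v-c['cy'])/c['fy']
    if n=='wrist':
        th=np.hypot(a,b); d=np.array([a,b,0])*(np.sin(th)/max(th,1e-9)); d[2]=np.cos(th)
    else: d=np.array([a,b,1.])
    C=-R.T@t; d=R.T@d; return C+d*(z-C[2])/d[2]
E
python3 - <<'E'
from h import *
for n in ('top','side'):
    p,d=eyes.camera(n); cv2.imwrite(f'pics/{n}0.png',p); np.save(f'{n}0.npy',d)
    c,R,t=cal(n); print(n,c,-R.T@t)
o=telemetry.get_obs(); print(o)
E
```

```text
top {'fx': 447.64967136140933, 'fy': 447.64967136140933, 'cx': 278.57227691522434, 'cy': 207.70397843389932, 'rvec': array([ 2.13309601, -2.15410902,  0.17907554]), 'tvec': array([0.00574541, 0.55336459, 0.76828756])} [0.42609423 0.00842069 0.8455081 ]
side {'fx': 516.201402844074, 'fy': 516.201402844074, 'cx': 271.3061969485636, 'cy': 207.06947478861247, 'rvec': array([ 2.41165223, -0.5035445 ,  0.20603247]), 'tvec': array([-0.51964451,  0.19374901,  0.98246466])} [ 0.26674394 -0.63836318  0.89114871]
{'clock': 0.1, 'joint_pos': array([-1.20858914,  0.33281805, -0.06469117,  1.46086999,  0.02160329,
        1.34990435, -0.08846709]), 'joint_velocities': array([ 0.00114202, -0.00039175,  0.00061558, -0.00068349, -0.00028403,
        0.00271593,  0.0004302 ]), 'tau': array([ 3.51529379e-04, -6.26748133e+01,  4.84226458e-02, -3.92428207e+01,
        1.61937723e-02,  6.91430701e-03,  5.30846808e-05]), 'position': array([0.23448061, 0.57893621, 0.2014836 ]), 'ee_rot': array([ 8.29258208e-01,  5.58865278e-01, -5.21784395e-04,  3.91155434e-04]), 'ft_force': array([-0.03846189, -0.01983186, -0.0826206 ]), 'torque': array([0.03874593, 0.00784431, 0.08524397]), 'grip_width': 0.9937279032567413}
```

View pics/top0.png

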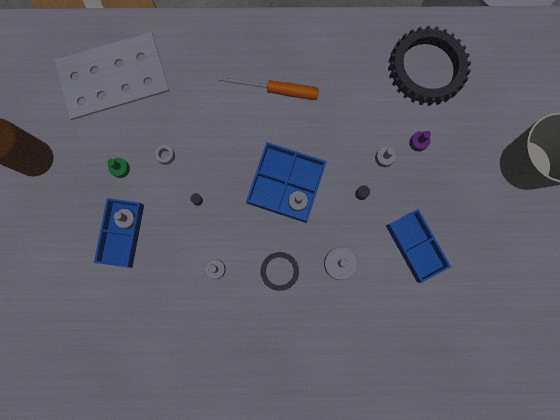

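View pics/side0.png

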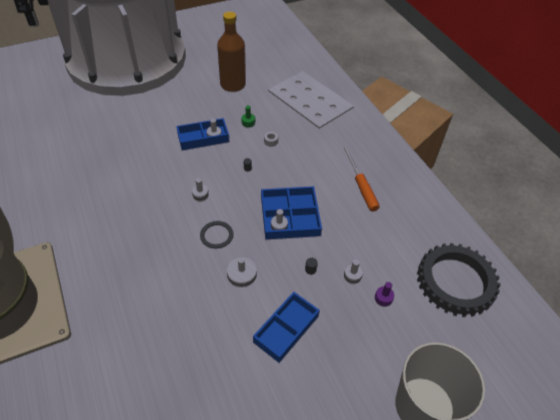

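The top view shows the tray to be emptied at (120,233) with its piston at (123,218), the square tray at (287,182) with a piston at (298,200), and the empty tray at (418,245).
Stemmed candidates are grey (386,156), grey (215,269), grey wide (341,263), green (118,167) and purple (421,140). The collar is at (164,155) and has no stem. I choose (386,156), (215,269) and (123,218).

```bash
python3 - <<'E'
from h import *
p=cv2.imread('pics/top0.png'); d=np.load('top0.npy'); k=cal('top'); c,R,t=k
v,u=np.mgrid[:420,:560]; P=np.stack([(u-c['cx'])/c['fx']*d,(v-c['cy'])/c['fy']*d,d],-1); W=(P-t)@R
for n,(a,b) in dict(c=(386,156),d=(215,269),b=(123,218),a=(298,200),wide=(341,263),collar=(164,155),pegL=(196,199),pegR=(362,192),green=(118,165),purple=(421,140)).items():
    s=np.s_[b-20:b+21,a-20:a+21]; w=W[s].reshape(-1,3); h=w[:,2]; print(n,'zmax',h.max().round(4),end=' ')
    m=(h>.044)&(h<.065); 
    if m.sum(): print('stem',w[m].mean(0).round(4),m.sum(),end=' ')
    q=w[(h>.008)&(h<.065)]; print('ext',q.min(0).round(3),q.max(0).round(3))
hsv=cv2.cvtColor(p,cv2.COLOR_BGR2HSV); m=cv2.inRange(hsv,(100,120,50),(125,255,255)); m=cv2.morphologyEx(m,cv2.MORPH_CLOSE,np.ones((9,9)))
for q in cv2.findContours(m,0,2)[0]:
    if cv2.contourArea(q)<800: continue
    r=cv2.minAreaRect(q); B=np.array([plane('top',x,.028,k) for x in cv2.boxPoints(r)]); e=np.diff(B[:3],axis=0)
    L=np.linalg.norm(e,axis=1); E=e[L.argmax()]; print('tray',B.mean(0).round(4),'sides',L.round(4),'yaw long',np.arctan2(E[1],E[0]).round(3),r[0])
print('table',np.median(W[330:400,100:400,2]))
o=cv2.hconcat([cv2.resize(p[b-30:b+30,a-30:a+30],(260,260)) for a,b in ((386,156),(215,269),(123,218))]); cv2.imwrite('pics/crop.png',o)
from scipy.spatial.transform import Rotation as Ro
print(Ro.from_quat(telemetry.get_obs()['ee_rot']).as_matrix().round(3))
E
```

```text
c zmax 0.8455 stem [ 0.6551 -0.2045  0.053 ] 60 ext [ 0.639 -0.221  0.008] [ 0.673 -0.188  0.058]
d zmax 0.8455 stem [0.4453 0.118  0.0537] 57 ext [0.429 0.101 0.011] [0.463 0.136 0.057]
b zmax 0.8455 stem [0.5396 0.285  0.0557] 68 ext [0.502 0.257 0.008] [0.577 0.326 0.061]
a zmax 0.8455 stem [ 0.5701 -0.0354  0.057 ] 56 ext [ 0.532 -0.074  0.008] [0.611 0.001 0.061]
wide zmax 0.8455 stem [ 0.4535 -0.1122  0.0541] 55 ext [ 0.424 -0.141  0.009] [ 0.483 -0.083  0.059]
collar zmax 0.8455 ext [0.646 0.2   0.009] [0.681 0.236 0.025]
pegL zmax 0.8455 ext [0.566 0.145 0.008] [0.586 0.164 0.033]
pegR zmax 0.8455 ext [ 0.574 -0.168  0.008] [ 0.597 -0.146  0.034]
green zmax 0.8455 stem [0.6382 0.3034 0.0532] 60 ext [0.621 0.286 0.01 ] [0.656 0.322 0.058]
purple zmax 0.8455 stem [ 0.6859 -0.2724  0.0531] 61 ext [ 0.669 -0.29   0.008] [ 0.704 -0.256  0.058]
tray [ 0.4832 -0.2543  0.028 ] sides [0.0696 0.1216] yaw long -2.687 (418.1745300292969, 246.01416015625)
tray [0.5134 0.2928 0.028 ] sides [0.1221 0.0721] yaw long -0.133 (118.65660095214844, 232.49810791015625)
tray [ 0.6058 -0.0139  0.028 ] sides [0.1246 0.1219] yaw long -0.317 (285.79998779296875, 181.59999084472656)
table 0.00046216752693889376
[[ 0.375  0.927 -0.   ]
 [ 0.927 -0.375 -0.001]
 [-0.001  0.    -1.   ]]
```

View pics/crop.png

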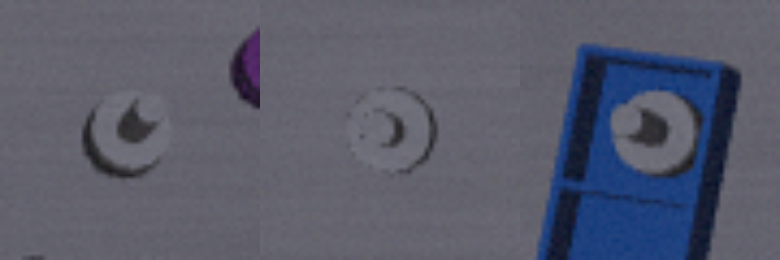

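The crops show that all three are small grey stemmed pistons, and the measured disc width of 34–35 mm and stem height of about 54 mm match. I go for piston_b first.

>>> servo_tool(deltas=[[[-1.44,3.57,0.6],0,4],[[-1.44,3.57,0.6],0,4],[[-1.44,3.57,0.6],0,4],[[-1.44,3.57,0.6],0,4],[[-1.44,3.57,0.6],0,4],[[-1.44,3.57,0.6],0,4],[[-1.44,3.57,0.6],0,4],[[-1.44,3.57,0.6],0,4],[[-1.44,3.57,0.6],0,4],[[-1.44,3.57,0.6],0,4],[[-1.44,3.57,0.6],0,4],[[0,0,0],0,4]], force=40)

```text
clock: 1.1
position: [0.5469, 0.272, 0.1265]
ee_rot: [0.826, 0.563, -0.005, 0.0]
ft_force: [0.4, -1.8, -1.4]
grip_width: 0.467
```

```bash
cat > to.py <<'E'
from h import *; import sys
from scipy.spatial.transform import Rotation as Ro
o=telemetry.get_obs(); M=Ro.from_quat(o['ee_rot']).as_matrix()
T=np.array([float(x) for x in sys.argv[1:4]]); print('cm',(M.T@(T-o['position'])*100).round(2),'yaw',np.arctan2(M[1,0],M[0,0]).round(4),'pos',o['position'].round(4),'t',o['clock'],'w',o['grip_width'].round(3),'F',o['ft_force'].round(1))
E
python3 to.py .540 .285 .031
python3 - <<'E'
from h import *
p=cv2.imread('pics/top0.png'); d=np.load('top0.npy'); c,R,t=cal('top')
v,u=np.mgrid[:420,:560]; P=np.stack([(u-c['cx'])/c['fx']*d,(v-c['cy'])/c['fy']*d,d],-1); W=(P-t)@R
hsv=cv2.cvtColor(p,cv2.COLOR_BGR2HSV); m=cv2.inRange(hsv,(100,120,50),(125,255,255))>0
m&=(W[...,2]>.023)&(W[...,2]<.035)
for a,b in ((418,245),(119,233),(286,182)):
    w=W[b-48:b+49,a-48:a+49][m[b-48:b+49,a-48:a+49]]
    r=cv2.minAreaRect((w[:,:2]*1000).astype(np.float32)); print(r,w[:,2].mean())
E
```

```text
((484.7708740234375, -256.7909851074219), (119.56935119628906, 63.119564056396484), 26.209121704101562) 0.028271623854089798
((514.1063842773438, 296.6798400878906), (63.01163864135742, 119.94133758544922), 81.31550598144531) 0.02799025701121357
((607.476806640625, -14.538887023925781), (119.91094970703125, 120.95375061035156), 71.21050262451172) 0.028235825692844156Traceback (most recent call last):
  File "to.py", line 4, in <module>
    T=np.array([float(x) for x in sys.argv[1:4]]); print('cm',(M.T@(T-o['position'])*100).round(2),'yaw',np.arctan2(M[1,0],M[0,0]).round(4),'pos',o['position'].round(4),'t',o['clock'],'w',o['grip_width'].round(3),'F',o['ft_force'].round(1))
                                                                                                                                                                                            ^^^^^^^^^^^^^^^^^^^^^
AttributeError: 'float' object has no attribute 'round'
```

```bash
sed -i "s/o\['grip_width'\].round(3)/o['grip_width']/" to.py && python3 to.py .540 .285 .031
python3 - <<'E'
from h import *
c=eyes.calibration('wrist'); k=cal('wrist'); p,d=eyes.camera('wrist'); cv2.imwrite('pics/w1.png',p); np.save('w1.npy',d); print(c)
E
```

```text
cm [ 1.04 -1.08  9.54] yaw 1.1959 pos [0.5469 0.272  0.1265] t 1.1 w 0.4668393452921177 F [ 0.4 -1.8 -1.4]
{'fx': 325.19226210127806, 'fy': 325.19226210127806, 'cx': 281.0251866703684, 'cy': 214.96713937082734, 'rvec': array([-2.39819638, -1.63526739, -0.21610856]), 'tvec': array([-0.45164344, -0.40940549,  0.19762396])}
```

View pics/w1.png

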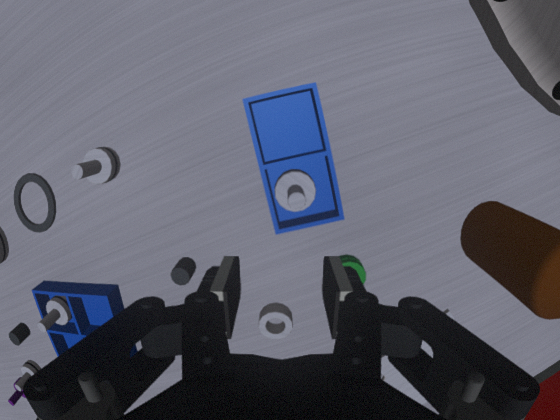

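The wrist view shows piston_b with its disc at about (295,190) and stem at about (296,200) in the tray, with the jaws (225–340, 300) straddling nothing yet.

```bash
python3 - <<'E'
from h import *
k=cal('wrist')
print(plane('wrist',(295,190),.024,k),plane('wrist',(297,203),.058,k))
E
python3 to.py .540 .285 .031
```

```text
[0.53539387 0.29016828 0.024     ] [0.53861412 0.28929756 0.058     ]
cm [ 0.81 -0.73  9.58] yaw 1.1983 pos [0.5447 0.2752 0.1268] t 1.15 w 0.4649018991836475 F [-0.3 -0.7 -0.7]
```

>>> servo_tool(deltas=[[[0.4,-0.36,0.5],0,4],[[0.4,-0.36,1.5],0,4],[[0,0,2.5],0,4],[[0,0,2.5],0,4],[[0,0,1.5],0,4],[[0,0,0.6],0,4],[[0,0,0],0,4]])

```text
clock: 1.73
position: [0.5343, 0.2941, 0.0307]
ee_rot: [0.823, 0.567, -0.004, -0.003]
ft_force: [0.5, 0.7, -0.5]
grip_width: 0.468
```

```bash
python3 to.py .540 .2855 .031
```

```text
cm [-0.6   0.84 -0.04] yaw 1.2065 pos [0.5343 0.2941 0.0307] t 1.7333 w 0.4676175214390645 F [ 0.5  0.7 -0.5]
```

>>> servo_tool(deltas=[[[-0.5,0.7,0],0,4],[[0,0,0],0,4],[[0,0,0],0,4]])

```text
clock: 1.98
position: [0.5387, 0.2889, 0.0322]
ee_rot: [0.822, 0.569, -0.004, -0.003]
ft_force: [0.5, 0.7, 0.1]
grip_width: 0.466
```

```bash
python3 to.py .540 .2855 .031
```

```text
cm [-0.27  0.24  0.12] yaw 1.21 pos [0.5387 0.2889 0.0322] t 1.9833 w 0.46615650265431796 F [0.5 0.7 0.1]
```

>>> servo_tool(deltas=[[[-0.3,0.3,0.1],0,4],[[0,0,0],0,4],[[0,0,0],0,0],[[0,0,0],0,0],[[0,0,0],0,0],[[0,0,0],0,0],[[0,0,0],0,0],[[0,0,0],0,0]])

```text
clock: 2.65
position: [0.543, 0.2851, 0.0347]
ee_rot: [0.823, 0.568, -0.001, -0.003]
ft_force: [0.1, -0.3, 0.3]
grip_width: -0.002
```

```bash
python3 to.py .540 .2855 .12
```

```text
cm [-0.05 -0.35 -8.52] yaw 1.2084 pos [0.543  0.2851 0.0347] t 2.65 w -0.0017913718307515222 F [ 0.1 -0.3  0.3]
```

```bash
python3 - <<'E'
from h import *
p,d=eyes.camera('wrist'); s,_=eyes.camera('side'); np.save('w2.npy',d)
cv2.imwrite('pics/w2.png',cv2.hconcat([cv2.resize(p[100:360,150:410],(390,390)),cv2.resize(s[70:190,140:290],(400,320)).__class__(0) if 0 else cv2.resize(s[70:190,150:270],(390,390))]))
E
```

```text
(no output)
```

View pics/w2.png

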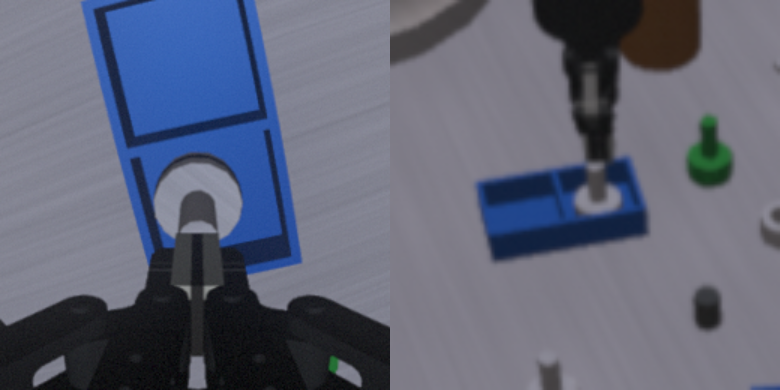

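The left view shows the stem at about (281,241) full-frame, just ahead of the shut pads, so the piston was missed along tool −y. It stands upright in its pocket.

```bash
python3 - <<'E'
from h import *
k=cal('wrist'); c,R,t=k
print('cam',-R.T@t, 'axis',R[2],plane('wrist',(282,231),.024,k)); d=np.load('w2.npy')
v,u=np.mgrid[:420,:560]; a=(u-c['cx'])/c['fx']; b=(v-c['cy'])/c['fy']; th=np.hypot(a,b); s=np.tan(th)/np.maximum(th,1e-9)
W=(np.stack([a*s*d,b*s*d,d],-1)-t)@R
for q in [(282,231),(281,215),(270,240),(281,243),(281,250),(281,268)]: print(q,W[q[1],q[0]].round(4))
p,d=eyes.camera('top'); c,R,t=cal('top')
P=np.stack([(u-c['cx'])/c['fx']*d,(v-c['cy'])/c['fy']*d,d],-1); W=(P-t)@R; np.save('topW.npy',W)
hs=cv2.cvtColor(p,cv2.COLOR_BGR2HSV)
w=W[195:240,95:150][(W[195:240,95:150,2]<.03)&(W[195:240,95:150,2]>.02)&(hs[195:240,95:150,1]<60)]; print(len(w),w.mean(0),w.min(0),w.max(0))
cv2.imwrite('pics/t2.png',cv2.resize(p[180:290,70:180],(550,550)))
E
python3 to.py .54 .285 .12
```

```text
cam [0.47858413 0.3083313  0.20591244] axis [ 0.25232679 -0.0936556  -0.96309907] [0.53562312 0.28769925 0.024     ]
(282, 231) [0.5327 0.2888 0.0333]
(281, 215) [0.5264 0.2906 0.0234]
(270, 240) [0.5354 0.2805 0.0331]
(281, 243) [0.5326 0.2882 0.0523]
(281, 250) [0.5343 0.2875 0.0572]
(281, 268) [0.5326 0.2881 0.082 ]
66 [0.52893512 0.28946932 0.02418609] [0.52299626 0.26977201 0.02069455] [0.53806885 0.30260063 0.02867897]
cm [-0.1  -0.33 -8.53] yaw 1.2084 pos [0.543  0.2851 0.0347] t 2.8 w -0.00279525519188367 F [-0.5 -0.5  0.3]
```

View pics/t2.png

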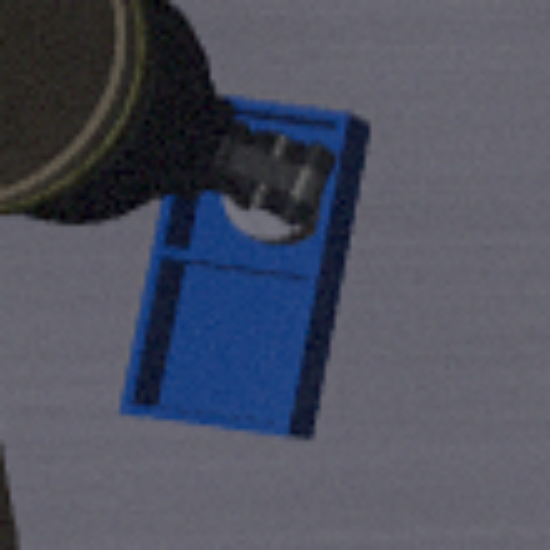

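```bash
python3 - <<'E'
from h import *
k=cal('wrist'); c,R,t=k; d=np.load('w2.npy')
v,u=np.mgrid[:420,:560]; a=(u-c['cx'])/c['fx']; b=(v-c['cy'])/c['fy']; th=np.hypot(a,b); s=np.tan(th)/np.maximum(th,1e-9)
W=(np.stack([a*s*d,b*s*d,d],-1)-t)@R
for r in range(226,312,4): print(r,W[r,275].round(4),W[r,281].round(4))
p=cv2.imread('pics/side0.png'); p,d=eyes.camera('side'); c,R,t=cal('side')
cv2.imwrite('pics/s3.png',cv2.resize(p[80:150,170:260],(720,560),interpolation=cv2.INTER_CUBIC))
for uv in [(213,131)]: print(plane('side',uv,.03))
for z in (.02,.035,.058): print(z,(lambda q:(c['fx']*q[0]/q[2]+c['cx'],c['fy']*q[1]/q[2]+c['cy']))(R@np.array([.543,.285,z])+t))
E
```

```text
226 [0.5315 0.2848 0.0231] [0.5327 0.2882 0.0233]
230 [0.5324 0.2846 0.0278] [0.5327 0.2882 0.031 ]
234 [0.5327 0.2846 0.0341] [0.5327 0.2881 0.0379]
238 [0.5328 0.2846 0.0406] [0.5326 0.2882 0.0446]
242 [0.5323 0.285  0.0485] [0.5325 0.2882 0.0509]
246 [0.5326 0.2849 0.0532] [0.5324 0.2882 0.0568]
250 [0.5333 0.2847 0.0571] [0.5343 0.2875 0.0572]
254 [0.5353 0.2839 0.057 ] [0.5364 0.2867 0.0567]
258 [0.5315 0.2856 0.0717] [0.5327 0.2881 0.0711]
262 [0.532  0.2855 0.075 ] [0.5326 0.2881 0.0756]
266 [0.5321 0.2855 0.0789] [0.5328 0.288  0.0795]
270 [0.5317 0.2858 0.084 ] [0.5329 0.288  0.0833]
274 [0.5323 0.2856 0.0866] [0.5327 0.288  0.0874]
278 [0.5324 0.2856 0.0898] [0.533  0.2879 0.0904]
282 [0.5321 0.2858 0.094 ] [0.5332 0.2878 0.0936]
286 [0.5321 0.2858 0.0974] [0.5327 0.288  0.0977]
290 [0.532  0.2859 0.1008] [0.5329 0.2879 0.1004]
294 [0.5339 0.2852 0.1002] [0.5344 0.2874 0.1008]
298 [0.5316 0.2862 0.1075] [0.536  0.2867 0.1006]
302 [0.5318 0.2861 0.1098] [0.5384 0.2858 0.0993]
306 [0.533  0.2857 0.1103] [0.5392 0.2855 0.1009]
310 [0.5348 0.285  0.1098] [0.541  0.2848 0.1006]
[0.53617994 0.28001383 0.03      ]
0.02 (np.float64(215.1900708512439), np.float64(132.0425668595679))
0.035 (np.float64(214.79131992921685), np.float64(127.47193300962158))
0.058 (np.float64(214.16554337946803), np.float64(120.29904556839693))
```

View pics/s3.png

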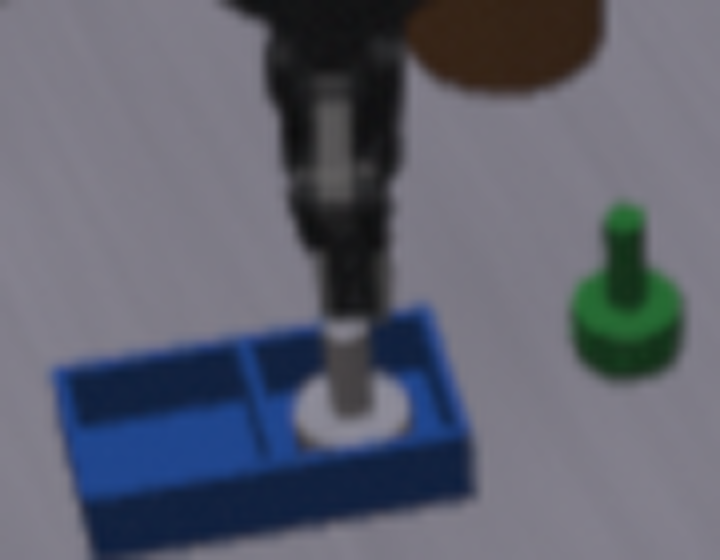

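The tip measured in both the wrist and side views is at z ≈ 0.068 while the reported TCP is 0.035. The reported height is about 33 mm too low, so the pads shut above the stem; xy agrees. I open, then go 33 mm lower.

>>> servo_tool(deltas=[[[-0.1,-0.35,0],0,4],[[0,0,0],0,4],[[0,0,0],0,4],[[0,0,1.2],0,4],[[0,0,1.2],0,4],[[0,0,0.8],0,4],[[0,0,0],0,4]])

```text
clock: 3.43
position: [0.5384, 0.2856, -0.0008]
ee_rot: [0.823, 0.568, -0.001, -0.003]
ft_force: [-1.0, 0.9, -0.1]
grip_width: 0.472
```

```bash
python3 to.py .539 .2857 .002
```

```text
cm [ 0.03  0.05 -0.28] yaw 1.2087 pos [ 0.5384  0.2856 -0.0008] t 3.4333 w 0.47173836758316906 F [-1.   0.9 -0.1]
```

>>> servo_tool(deltas=[[[0,0,-0.2],0,0],[[0,0,0],0,0],[[0,0,0],0,0],[[0,0,0],0,0],[[0,0,0],0,0],[[0,0,0],0,0]], force=40)

```text
clock: 3.93
position: [0.5379, 0.2851, 0.0002]
ee_rot: [0.823, 0.568, -0.002, -0.003]
ft_force: [0.6, 0.9, -0.6]
grip_width: 0.15
```

```bash
python3 to.py .539 .2857 .075; python3 -c "
import numpy as np
for y in(-.328,):
  c,s=np.cos(y),np.sin(y)
  for a in(-29,29):
    for b in(-29,29): print(.6075+(c*a-s*b)/1e3,-.0145+(s*a+c*b)/1e3)"
```

```text
cm [ 0.09  0.02 -7.48] yaw 1.2085 pos [5.379e-01 2.851e-01 2.000e-04] t 3.9333 w 0.14999580361986223 F [ 0.6  0.9 -0.6]
0.5707036738153798 -0.03261160896538538
0.5893883910346147 0.022296326184620276
0.6256116089653854 -0.051296326184620274
0.6442963261846203 0.00361160896538538
```

Gripped: opening 12.8 mm against the 14 mm stem. I lift and carry it to the far free pocket.

>>> servo_tool(deltas=[[[0,0,-1.5],0,0],[[0,0,-2.5],0,0],[[0,0,-2.5],0,0],[[-1.3,1.2,-1],0,0],[[-2.7,2.4,0],0,0],[[-2.9,2.6,0],0,0],[[-2.9,2.6,0],0,0],[[-2.9,2.6,0],0,0],[[-2.9,2.6,0],0,0],[[-2.7,2.4,0],0,0],[[-1.8,1.6,0],0,0],[[-0.5,0.5,0],0,0]])

```text
clock: 4.93
position: [0.6428, 0.0217, 0.0799]
ee_rot: [0.82, 0.573, 0.001, -0.003]
ft_force: [0.3, -1.2, -1.9]
grip_width: 0.149
```

>>> servo_tool(deltas=[[[0,0,0],0,0],[[0,0,0],0,0]])

```text
clock: 5.1
position: [0.6432, 0.0189, 0.08]
ee_rot: [0.821, 0.571, 0.001, -0.003]
ft_force: [0.6, 1.5, -0.1]
grip_width: 0.146
```

```bash
python3 to.py .644 .0036 .001; python3 - <<'E'
from h import *
d=eyes.camera('top')[1]; c,R,t=cal('top'); p=eyes.camera('wrist')[0]; cv2.imwrite('pics/w4.png',p[60:400,60:500])
E
```

```text
cm [-1.44  0.64  7.89] yaw 1.2154 pos [0.6432 0.0189 0.08  ] t 5.1 w 0.14637992786917467 F [ 0.6  1.5 -0.1]
```

View pics/w4.png

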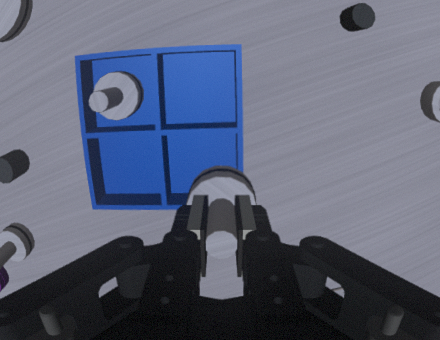

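The piston hangs upright in the jaws at (222,205) of the crop. Piston_a is in the upper-left pocket and the other three pockets are free.

>>> servo_tool(deltas=[[[-0.8,0.4,0],0,0],[[-0.6,0.3,0.5],0,0],[[0,0,1.5],0,0],[[0,0,2],0,0],[[0,0,1.5],0,0],[[0,0,0.4],0,0],[[0,0,0],0,0]])

```text
clock: 5.78
position: [0.6443, 0.0114, 0.0187]
ee_rot: [0.817, 0.577, 0.002, -0.004]
ft_force: [0.0, 0.0, -0.6]
grip_width: 0.151
```

```bash
python3 to.py .644 .0036 .001
```

```text
cm [-0.76  0.24  1.76] yaw 1.229 pos [0.6443 0.0114 0.0187] t 5.7833 w 0.15053854974177752 F [ 0.   0.  -0.6]
```

>>> servo_tool(deltas=[[[-0.7,0.25,0],0,0],[[0,0,0],0,0],[[0,0,0.8],0,0],[[0,0,0.7],0,0],[[0,0,0],0,0]])

```text
clock: 6.2
position: [0.6459, 0.0035, 0.0053]
ee_rot: [0.817, 0.577, 0.004, -0.003]
ft_force: [-0.8, 0.0, -1.1]
grip_width: 0.151
```

```bash
python3 to.py .644 .0036 .001
```

```text
cm [-0.06 -0.18  0.42] yaw 1.2299 pos [0.6459 0.0035 0.0053] t 6.2 w 0.15126657545310876 F [-0.8  0.  -1.1]
```

>>> servo_tool(deltas=[[[-0.1,-0.1,0.3],0,0],[[0,0,0.2],0,0],[[0,0,0],0,0],[[0,0,0],0,0]])

```text
clock: 6.53
position: [0.6446, 0.0031, -0.0003]
ee_rot: [0.817, 0.577, 0.004, -0.003]
ft_force: [0.4, 0.3, -0.9]
grip_width: 0.151
```

```bash
python3 to.py .644 .0036 .001
```

```text
cm [ 0.03 -0.07 -0.13] yaw 1.2301 pos [ 6.446e-01  3.100e-03 -3.000e-04] t 6.5333 w 0.15107513427092478 F [ 0.4  0.3 -0.9]
```

>>> servo_tool(deltas=[[[0,0,0],0,4],[[0,0,0],0,4],[[0,0,0],0,4],[[0,0,-2],0,4],[[0,0,-2.5],0,4],[[0,0,-2.5],0,4],[[-2,0.8,-0.7],0,4],[[-3.5,1.45,0],0,4],[[-3.5,1.45,0],0,4],[[-3.5,1.45,0],0,4],[[-3.5,1.45,0],0,4],[[-2,0.8,0],0,4]])

```text
clock: 7.53
position: [0.6584, -0.1884, 0.0815]
ee_rot: [0.812, 0.584, 0.008, -0.003]
ft_force: [-0.2, -1.2, 0.6]
grip_width: 0.467
```

>>> servo_tool(deltas=[[[0,0,0],0,4],[[0,0,0],0,4]])

```text
clock: 7.7
position: [0.6572, -0.1969, 0.082]
ee_rot: [0.815, 0.58, 0.007, -0.001]
ft_force: [0.6, 0.8, -0.1]
grip_width: 0.468
```

```bash
python3 to.py .655 -.2045 -.003
```

```text
cm [-0.9  -0.01  8.49] yaw 1.2378 pos [ 0.6572 -0.1969  0.082 ] t 7.7 w 0.4681411514549939 F [ 0.6  0.8 -0.1]
```

>>> servo_tool(deltas=[[[-0.8,0,0],0,4],[[0,0,0.8],0,4],[[0,0,2],0,4],[[0,0,2.5],0,4],[[0,0,1],0,4],[[0,0,0.2],0,4],[[0,0,0],0,4]])

```text
clock: 8.28
position: [0.6568, -0.1966, 0.0142]
ee_rot: [0.812, 0.583, 0.009, -0.002]
ft_force: [-0.5, -0.5, 0.4]
grip_width: 0.471
```

```bash
python3 to.py .655 -.2045 -.003
```

```text
cm [-0.83  0.07  1.71] yaw 1.2457 pos [ 0.6568 -0.1966  0.0142] t 8.2833 w 0.4712191670721827 F [-0.5 -0.5  0.4]
```

>>> servo_tool(deltas=[[[-0.8,0,0],0,4],[[0,0,0],0,4],[[-0.1,0,0.8],0,4],[[0,0,0.7],0,4],[[0,0,0.1],0,4],[[0,0,0],0,4]])

```text
clock: 8.78
position: [0.6562, -0.2055, 0.0006]
ee_rot: [0.812, 0.584, 0.01, -0.0]
ft_force: [0.8, -0.3, -0.3]
grip_width: 0.467
```

```bash
python3 to.py .655 -.2045 -.003
```

```text
cm [ 0.05 -0.15  0.36] yaw 1.247 pos [ 6.562e-01 -2.055e-01  6.000e-04] t 8.7833 w 0.46689745866215016 F [ 0.8 -0.3 -0.3]
```

>>> servo_tool(deltas=[[[0,-0.1,0.3],0,4],[[0,0,0],0,0],[[0,0,0],0,0],[[0,0,0],0,0],[[0,0,0],0,0],[[0,0,0],0,0]])

```text
clock: 9.28
position: [0.6553, -0.2051, -0.0024]
ee_rot: [0.812, 0.584, 0.01, -0.0]
ft_force: [0.0, 0.7, -1.1]
grip_width: 0.148
```

>>> servo_tool(deltas=[[[0,0,-1.5],0,0],[[0,0,-2.5],0,0],[[0,0,-2.5],0,0],[[2,-1.1,-1.2],0,0],[[3.3,-1.9,0],0,0],[[3.3,-1.9,0],0,0],[[3,-1.7,0],0,0],[[1.4,-0.8,0],0,0],[[0,0,0],0,0],[[0,0,0],0,0]])

```text
clock: 10.12
position: [0.6249, -0.056, 0.09]
ee_rot: [0.813, 0.582, 0.013, 0.002]
ft_force: [-0.1, 0.1, -1.2]
grip_width: 0.148
```

```bash
python3 to.py .6256 -.051 .001
```

```text
cm [ 0.34 -0.26  8.9 ] yaw 1.2427 pos [ 0.6249 -0.056   0.09  ] t 10.1167 w 0.14819865875911886 F [-0.1  0.1 -1.2]
```

>>> servo_tool(deltas=[[[0.3,-0.2,0.5],0,0],[[0,0,1.5],0,0],[[0,0,2.2],0,0],[[0,0,2],0,0],[[0,0,0.8],0,0],[[0,0,0],0,0],[[0,0,0],0,0]])

```text
clock: 10.7
position: [0.6278, -0.0606, 0.0203]
ee_rot: [0.816, 0.578, 0.014, 0.005]
ft_force: [-0.3, -1.1, -0.7]
grip_width: 0.149
```

```bash
python3 to.py .6256 -.051 .0016
```

```text
cm [ 0.8  -0.57  1.87] yaw 1.2328 pos [ 0.6278 -0.0606  0.0203] t 10.7 w 0.14947467702146613 F [-0.3 -1.1 -0.7]
```

>>> servo_tool(deltas=[[[0.8,-0.5,0],0,0],[[0,0,0],0,0],[[0,0,0.5],0,0],[[0,0,0.7],0,0],[[0,0,0],0,0],[[0,0,0],0,0]])

```text
clock: 11.2
position: [0.6284, -0.0513, 0.0113]
ee_rot: [0.816, 0.577, 0.016, 0.007]
ft_force: [0.2, 0.3, -0.1]
grip_width: 0.147
```

```bash
python3 to.py .6256 -.051 .0016
```

```text
cm [-0.09 -0.3   0.96] yaw 1.2317 pos [ 0.6284 -0.0513  0.0113] t 11.2 w 0.14671119618344286 F [ 0.2  0.3 -0.1]
```

>>> servo_tool(deltas=[[[0,-0.3,0.4],0,0],[[0,0,0.5],0,0],[[0,0,0.2],0,0],[[0,0,0],0,0],[[0,0,0],0,0]])

```text
clock: 11.62
position: [0.6272, -0.0503, 0.0015]
ee_rot: [0.816, 0.577, 0.017, 0.008]
ft_force: [-1.5, 0.2, 2.5]
grip_width: 0.145
```

```bash
python3 to.py .6256 -.051 .0016
```

```text
cm [-0.12 -0.13 -0.01] yaw 1.2316 pos [ 0.6272 -0.0503  0.0015] t 11.6167 w 0.14531377487274902 F [-1.5  0.2  2.5]
```

>>> servo_tool(deltas=[[[0,0,0],0,4],[[0,0,0],0,4],[[0,0,0],0,4],[[0,0,-2],0,4],[[0,0,-2.5],0,4],[[0,0,-2.5],0,4],[[0.8,-1.8,-0.7],0,4],[[1.5,-3.4,0],0,4],[[1.5,-3.5,0],0,4],[[1.5,-3.5,0],0,4],[[1.5,-3.5,0],0,4],[[1.5,-3.5,0],0,4]])

```text
clock: 12.62
position: [0.4704, 0.0886, 0.075]
ee_rot: [0.82, 0.573, 0.018, 0.011]
ft_force: [0.8, 1.0, 0.4]
grip_width: 0.468
```

>>> servo_tool(deltas=[[[0.8,-1.5,0],0,4],[[0,0,0],0,4],[[0,0,0],0,4]])

```text
clock: 12.87
position: [0.453, 0.1077, 0.0744]
ee_rot: [0.817, 0.577, 0.018, 0.009]
ft_force: [0.4, -0.3, 0.5]
grip_width: 0.466
```

```bash
python3 to.py .4453 .118 -.003
```

```text
cm [ 0.57 -1.35  7.71] yaw 1.2297 pos [0.453  0.1077 0.0744] t 12.8667 w 0.4663317309641217 F [ 0.4 -0.3  0.5]
```

>>> servo_tool(deltas=[[[0.6,-1.3,0],0,4],[[0,0,0],0,4],[[0,0,0],0,4],[[0,0,1],0,4],[[0,0,2],0,4],[[0,0,1.5],0,4],[[0,0,0.5],0,4],[[0,0,0],0,4]])

```text
clock: 13.53
position: [0.4514, 0.1121, 0.0212]
ee_rot: [0.819, 0.573, 0.02, 0.011]
ft_force: [0.2, 0.1, -0.2]
grip_width: 0.469
```

```bash
python3 to.py .4453 .118 -.003
```

```text
cm [ 0.3  -0.87  2.4 ] yaw 1.2206 pos [0.4514 0.1121 0.0212] t 13.5333 w 0.4691240919185647 F [ 0.2  0.1 -0.2]
```

>>> servo_tool(deltas=[[[0.3,-0.9,0],0,4],[[0,0,0],0,4],[[0,0,0.8],0,4],[[0,0,1.2],0,4],[[0,0,0.3],0,4],[[0,0,0],0,4]])

```text
clock: 14.03
position: [0.4464, 0.1185, -0.0017]
ee_rot: [0.82, 0.572, 0.021, 0.012]
ft_force: [-0.0, -0.2, -0.2]
grip_width: 0.464
```

```bash
python3 to.py .4453 .118 -.003
```

```text
cm [-0.09 -0.09  0.12] yaw 1.2194 pos [ 0.4464  0.1185 -0.0017] t 14.0333 w 0.46428185368259134 F [-0.  -0.2 -0.2]
```

>>> servo_tool(deltas=[[[0,0,0],0,0],[[0,0,0],0,0],[[0,0,0],0,0],[[0,0,0],0,0],[[0,0,0],0,0]])

```text
clock: 14.45
position: [0.4472, 0.1188, -0.0002]
ee_rot: [0.82, 0.572, 0.022, 0.012]
ft_force: [0.4, -0.7, -0.7]
grip_width: 0.148
```

>>> servo_tool(deltas=[[[0,0,-1.5],0,0],[[0,0,-2.5],0,0],[[0,0,-2.5],0,0],[[-0.5,2,-1.2],0,0],[[-0.9,3.6,0],0,0],[[-0.9,3.7,0],0,0],[[-0.9,3.5,0],0,0],[[-0.7,2.7,0],0,0],[[0,0,0],0,0],[[0,0,0],0,0]])

```text
clock: 15.28
position: [0.5806, 0.0251, 0.0882]
ee_rot: [0.818, 0.575, 0.023, 0.013]
ft_force: [0.2, 0.3, -0.9]
grip_width: 0.148
```

```bash
python3 to.py .589 .022 .0015
```

```text
cm [-0.21  0.48  8.7 ] yaw 1.2252 pos [0.5806 0.0251 0.0882] t 15.2833 w 0.14800686767810334 F [ 0.2  0.3 -0.9]
```

>>> servo_tool(deltas=[[[-0.2,0.5,0],0,0],[[0,0,0],0,0],[[0,0,1],0,0],[[0,0,2],0,0],[[0,0,2],0,0],[[0,0,0.8],0,0],[[0,0,0],0,0],[[0,0,0],0,0]])

```text
clock: 15.95
position: [0.5846, 0.0263, 0.0268]
ee_rot: [0.816, 0.577, 0.023, 0.011]
ft_force: [0.5, 0.2, -0.7]
grip_width: 0.147
```

```bash
python3 to.py .589 .022 .0038
```

```text
cm [-0.32  0.45  2.32] yaw 1.2306 pos [0.5846 0.0263 0.0268] t 15.95 w 0.14736166443065704 F [ 0.5  0.2 -0.7]
```

>>> servo_tool(deltas=[[[-0.3,0.5,0],0,0],[[0,0,0],0,0],[[0,0,0.7],0,0],[[0,0,0.9],0,0],[[0,0,0.2],0,0],[[0,0,0],0,0]])

```text
clock: 16.45
position: [0.5916, 0.0221, 0.0106]
ee_rot: [0.816, 0.577, 0.026, 0.012]
ft_force: [0.1, 0.6, -0.6]
grip_width: 0.145
```

```bash
python3 to.py .589 .022 .0038
```

```text
cm [-0.11 -0.27  0.66] yaw 1.2312 pos [0.5916 0.0221 0.0106] t 16.45 w 0.14524861862075072 F [ 0.1  0.6 -0.6]
```

>>> servo_tool(deltas=[[[0,-0.2,0.3],0,0],[[0,0,0.3],0,0],[[0,0,0.1],0,0],[[0,0,0],0,0],[[0,0,0],0,0]])

```text
clock: 16.87
position: [0.5902, 0.0229, 0.0032]
ee_rot: [0.816, 0.577, 0.026, 0.012]
ft_force: [0.0, -0.4, 1.3]
grip_width: 0.148
```

```bash
python3 to.py .589 .022 .0038
```

```text
cm [-0.12 -0.08 -0.06] yaw 1.2313 pos [0.5902 0.0229 0.0032] t 16.8667 w 0.1476017198211138 F [ 0.  -0.4  1.3]
```

>>> servo_tool(deltas=[[[0,0,0],0,4],[[0,0,0],0,4],[[0,0,0],0,4],[[0,0,-2],0,4],[[0,0,-2.5],0,4],[[0,0,-2.5],0,4],[[1.5,-1,-1.5],0,8.5],[[2.8,-2,0],0,8.5],[[2.9,-2.05,0],0,8.5],[[2.9,-2.05,0],0,8.5],[[2.9,-2.05,0],0,8.5],[[2.9,-2.05,0],0,8.5]])

```text
clock: 17.87
position: [0.535, 0.2057, 0.092]
ee_rot: [0.821, 0.57, 0.027, 0.015]
ft_force: [0.6, 0.2, -0.0]
grip_width: 0.996
```

>>> servo_tool(deltas=[[[2.9,-2.05,0],0,8.5],[[2,-1.5,0],0,8.5],[[0,0,0],-0.1,8.5],[[0,0,0],-0.09,8.5],[[0,0,0],0,8.5],[[0,0,0],0,8.5]])

```text
clock: 18.37
position: [0.5127, 0.2796, 0.0918]
ee_rot: [0.757, 0.652, 0.027, 0.015]
ft_force: [0.3, 0.3, -0.6]
grip_width: 0.992
```

```bash
python3 to.py .5141 .2967 -.02; cat > tw.py <<'E'
from h import *
p,d=eyes.camera('top'); c,R,t=cal('top')
v,u=np.mgrid[:420,:560]; W=(np.stack([(u-c['cx'])/c['fx']*d,(v-c['cy'])/c['fy']*d,d],-1)-t)@R
hsv=cv2.cvtColor(p,cv2.COLOR_BGR2HSV); m=(cv2.inRange(hsv,(100,120,50),(125,255,255))>0)
for n,a,b,lo,hi in (('empty',418,245,.023,.035),('stack',418,245,.05,.064),('part',119,233,.023,.035),('kit',286,182,.023,.035)):
    s=np.s_[b-48:b+49,a-48:a+49]; w=W[s][m[s]&(W[s][...,2]>lo)&(W[s][...,2]<hi)]
    if len(w)>40: print(n,len(w),cv2.minAreaRect((w[:,:2]*1000).astype(np.float32)),w[:,2].mean())
s=np.s_[130:235,235:340]; w=W[s][(W[s][...,2]>.046)&(W[s][...,2]<.07)]
if len(w): 
  import cv2
  q=cv2.kmeans(w[:,:2].astype(np.float32),4,None,(3,50,1e-5),10,cv2.KMEANS_PP_CENTERS)
  print('stems',q[2].round(4).tolist(),np.bincount(q[1].ravel()))
cv2.imwrite('pics/tw_last.png',p)
E
python3 tw.py
python3 - <<'E'
from h import *
p=eyes.camera('wrist')[0]; t=cv2.imread('pics/tw_last.png'); cv2.imwrite('pics/w5.png',cv2.hconcat([cv2.resize(p,(400,300)),cv2.resize(t,(400,300))]))
E
```

```text
cm [ 1.48 -0.77 11.19] yaw 1.4222 pos [0.5127 0.2796 0.0918] t 18.3667 w 0.9923961990924636 F [ 0.3  0.3 -0.6]
empty 567 ((484.56158447265625, -256.8161926269531), (119.67963409423828, 62.689571380615234), 26.620704650878906) 0.02821911221576198
part 407 ((514.0145874023438, 296.03338623046875), (63.62531661987305, 120.1383285522461), 80.64971160888672) 0.027864436794429483
kit 902 ((607.513671875, -14.494819641113281), (120.12200164794922, 121.0478286743164), 71.3371810913086) 0.028206333154199712
stems [[0.5701000094413757, -0.03539999946951866], [0.6452000141143799, 0.0027000000700354576], [0.6269999742507935, -0.0502999983727932], [0.5879999995231628, 0.023000000044703484]] [55 57 57 54]
```

View pics/w5.png

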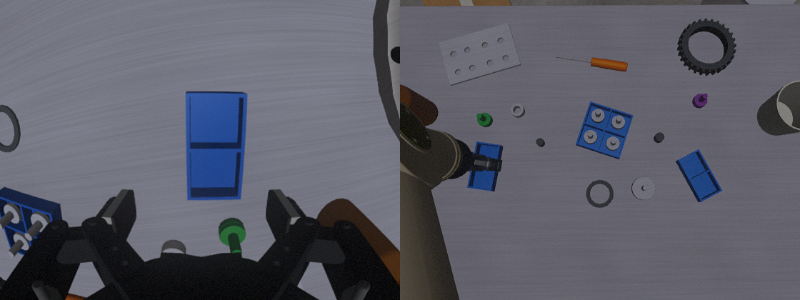

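Both views confirm that four pistons stand in the square tray at (604,128) of the right half, the wide piston and collar are untouched, and tray_part lies square between the open jaws.

>>> servo_tool(deltas=[[[0.8,-0.4,0],0,8.5],[[0.7,-0.4,0],0,8.5],[[0,0,0],0,8.5],[[0,0,1.5],0,8.5],[[0,0,2.5],0,8.5],[[0,0,2.5],0,8.5],[[0,0,1],0,8.5],[[0,0,0],0,8.5],[[0,0,0],0,8.5]])

```text
clock: 19.22
position: [0.5133, 0.2982, 0.0164]
ee_rot: [0.761, 0.648, 0.029, 0.015]
ft_force: [0.6, 0.0, 0.6]
grip_width: 0.995
```

```bash
python3 to.py .514 .2963 -.032; python3 -c "
from h import *
from scipy.spatial.transform import Rotation as Ro
print(Ro.from_quat(telemetry.get_obs()['ee_rot']).as_matrix().round(3))"
```

```text
cm [-0.3  -0.2   4.83] yaw 1.4109 pos [0.5133 0.2982 0.0164] t 19.2167 w 0.9953223934292698 F [0.6 0.  0.6]
[[ 0.159  0.985  0.064]
 [ 0.987 -0.16   0.014]
 [ 0.024  0.061 -0.998]]
```

>>> servo_tool(deltas=[[[-0.2,0,0.8],0,8.5],[[0,0,1.6],0,8.5],[[0,0,1.2],0,8.5],[[0,0,0.4],0,8.5],[[0,0,0],0,8.5]])

```text
clock: 19.63
position: [0.5185, 0.2982, -0.0211]
ee_rot: [0.761, 0.647, 0.032, 0.016]
ft_force: [-1.2, -0.9, 0.4]
grip_width: 0.993
```

```bash
python3 to.py .516 .2968 -.032
```

```text
cm [-0.21 -0.3   1.07] yaw 1.4102 pos [ 0.5185  0.2982 -0.0211] t 19.6333 w 0.9929434992789224 F [-1.2 -0.9  0.4]
```

>>> servo_tool(deltas=[[[-0.2,-0.3,0.5],0,8.5],[[0,0,0.4],0,8.5],[[0,0,0],0,8.5],[[0,0,0],0,6],[[0,0,0],0,5],[[0,0,0],0,5],[[0,0,0],0,5],[[0,0,0],0,5],[[0,0,0],0,5]], force=40)

```text
clock: 20.38
position: [0.5166, 0.2976, -0.0287]
ee_rot: [0.761, 0.647, 0.034, 0.016]
ft_force: [-0.5, 0.0, -1.0]
grip_width: 0.717
```

```bash
python3 to.py .516 .2968 -.032; python3 tw.py
```

```text
cm [-0.1  -0.07  0.32] yaw 1.4103 pos [ 0.5166  0.2976 -0.0287] t 20.3833 w 0.7170054651724955 F [-0.5  0.  -1. ]
empty 564 ((484.646484375, -256.64642333984375), (119.37582397460938, 63.395782470703125), 26.64398193359375) 0.028272579542302563
part 353 ((514.311279296875, 296.2596740722656), (63.29499053955078, 119.93817901611328), 81.45706176757812) 0.0282224305534941
kit 911 ((607.4371948242188, -14.417709350585938), (120.14657592773438, 120.84585571289062), 71.22162628173828) 0.028147760411889544
stems [[0.5701000094413757, -0.03539999946951866], [0.6449999809265137, 0.0027000000700354576], [0.6273000240325928, -0.05040000006556511], [0.5879999995231628, 0.023099999874830246]] [55 57 56 55]
```

Gripped at 61 mm against the 62 mm tray width. I lift straight up, then turn.

>>> servo_tool(deltas=[[[0,0,-0.8],0,5],[[0,0,-1.5],0,5],[[0,0,-2],0,5],[[0,0,-2],0,5],[[0,0,-2],-0.05,5],[[0,0,-1],-0.11,5],[[0,0,-0.3],-0.12,5],[[0,0,0],-0.12,5],[[0,0,0],-0.12,5],[[0,0,0],-0.08,5],[[0,0,0],0,5],[[0,0,0],0,5]])

```text
clock: 21.43
position: [0.5089, 0.2947, 0.0778]
ee_rot: [0.526, 0.85, 0.028, 0.026]
ft_force: [-0.3, -0.1, -1.4]
grip_width: 0.717
```

```bash
python3 to.py .4857 -.2541 .06; python3 -c "
from h import *
from scipy.spatial.transform import Rotation as Ro
print(telemetry.get_obs()['joint_pos'].round(2),Ro.from_quat(telemetry.get_obs()['ee_rot']).as_matrix().round(3))"
```

```text
cm [-48.06 -26.65   0.52] yaw 2.0328 pos [0.5089 0.2947 0.0778] t 21.4333 w 0.716744282599676 F [-0.3 -0.1 -1.4]
[-0.61  0.3  -0.01  1.78  0.03  0.99  1.4 ] [[-0.446  0.892  0.073]
 [ 0.895  0.446  0.02 ]
 [-0.015  0.075 -0.997]]
```

>>> servo_tool(deltas=[[[-1.5,-0.8,-0.05],0,5],[[-2.8,-1.55,-0.1],0,5],[[-3.2,-1.78,-0.1],0,5],[[-3.2,-1.78,-0.1],0,5],[[-3.2,-1.78,-0.1],0,5],[[-3.2,-1.78,-0.1],0,5],[[-3.2,-1.78,-0.1],0,5],[[-3.2,-1.78,-0.1],0,5],[[-3.2,-1.78,-0.1],0,5],[[-3.2,-1.78,-0.1],0,5],[[-3.2,-1.78,-0.1],0,5],[[-3.2,-1.78,-0.1],0,5]])

```text
clock: 22.43
position: [0.4815, -0.1268, 0.0806]
ee_rot: [0.537, 0.843, 0.033, 0.025]
ft_force: [1.2, -0.4, -1.5]
grip_width: 0.714
```

```bash
python3 to.py .4857 -.2541 .075
```

```text
cm [-11.71  -5.04   0.23] yaw 2.0076 pos [ 0.4815 -0.1268  0.0806] t 22.4333 w 0.7141194304084905 F [ 1.2 -0.4 -1.5]
```

>>> servo_tool(deltas=[[[-3,-1.3,0],0,5],[[-2.8,-1.2,0],0,5],[[-2,-0.9,0],-0.02,5],[[-1,-0.4,0],0,5],[[0,0,0],0,5],[[0,0,0],0,5],[[0,0,0],0,5]])

```text
clock: 23.02
position: [0.4805, -0.237, 0.0801]
ee_rot: [0.542, 0.839, 0.032, 0.027]
ft_force: [-0.4, -0.8, -1.4]
grip_width: 0.721
```

```bash
python3 to.py .4857 -.2541 .0; python3 - <<'E'
from h import *
p=eyes.camera('wrist')[0]; s=eyes.camera('side')[0]; t=eyes.camera('top')[0]
cv2.imwrite('pics/w6.png',cv2.hconcat([cv2.resize(p,(400,300)),cv2.resize(s[180:405,150:450],(400,300))]))
E
```

```text
cm [-1.68 -0.9   7.98] yaw 1.9948 pos [ 0.4805 -0.237   0.0801] t 23.0167 w 0.7207768751206323 F [-0.4 -0.8 -1.4]
```

View pics/w6.png

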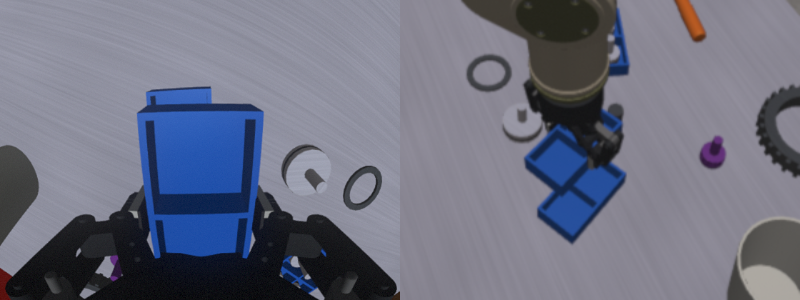

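The tray is held level above the empty one; on the right it is at (575,160) against (580,205), needing about 17 mm more in y. The wide piston at (520,122) is untouched.

>>> servo_tool(deltas=[[[-0.9,-0.5,0],-0.03,5],[[-0.8,-0.4,0],0,5],[[0,0,0],0,5],[[0,0,0.8],0,5],[[0,0,1.5],0,5],[[0,0,1.5],0,5],[[0,0,0.5],0,5],[[0,0,0],0,5],[[0,0,0],0,5]])

```text
clock: 23.92
position: [0.4859, -0.2454, 0.034]
ee_rot: [0.524, 0.851, 0.034, 0.027]
ft_force: [-0.8, -0.5, -0.5]
grip_width: 0.721
```

```bash
python3 to.py .4857 -.2541 .0
```

```text
cm [-0.73 -0.7   3.36] yaw 2.0372 pos [ 0.4859 -0.2454  0.034 ] t 23.9167 w 0.7208476566164788 F [-0.8 -0.5 -0.5]
```

>>> servo_tool(deltas=[[[-0.7,-0.7,0],0.01,5],[[0,0,0],0,5],[[0,0,0.5],0,5],[[0,0,0.8],0,5],[[0,0,0],0,5],[[0,0,0],0,5]])

```text
clock: 24.42
position: [0.4859, -0.2527, 0.0215]
ee_rot: [0.527, 0.849, 0.034, 0.028]
ft_force: [0.1, 0.2, -1.7]
grip_width: 0.717
```

```bash
python3 to.py .4857 -.2541 .0; python3 - <<'E'
from h import *
p,d=eyes.camera('top'); c,R,t=cal('top')
v,u=np.mgrid[:420,:560]; W=(np.stack([(u-c['cx'])/c['fx']*d,(v-c['cy'])/c['fy']*d,d],-1)-t)@R
hsv=cv2.cvtColor(p,cv2.COLOR_BGR2HSV); m=(cv2.inRange(hsv,(100,120,50),(125,255,255))>0)
s=np.s_[190:300,365:475]; w=W[s][m[s]]; print(np.histogram(w[:,2],np.arange(0,.11,.01)))
w=w[w[:,2]>.06]
if len(w): print(cv2.minAreaRect((w[:,:2]*1000).astype(np.float32)),w[:,2].mean(),w[:,2].std())
E
```

```text
cm [-0.09 -0.27  2.13] yaw 2.0294 pos [ 0.4859 -0.2527  0.0215] t 24.4167 w 0.7172859761554938 F [ 0.1  0.2 -1.7]
(array([  26,   23,  101,    5,    6, 1018,   27,  261,  104,    0]), array([0.  , 0.01, 0.02, 0.03, 0.04, 0.05, 0.06, 0.07, 0.08, 0.09, 0.1 ]))
((433.35205078125, -149.3575897216797), (120.84168243408203, 291.86285400390625), 25.125059127807617) 0.09415864981568511 0.09808061978913958
```

>>> servo_tool(deltas=[[[-0.1,-0.3,0],0,5],[[0,0,0.6],0,5],[[0,0,0.7],0,5],[[0,0,0],0,5],[[0,0,0],0,5]])

```text
clock: 24.88
position: [0.4847, -0.2542, 0.0069]
ee_rot: [0.527, 0.849, 0.034, 0.028]
ft_force: [0.5, -0.2, -2.0]
grip_width: 0.716
```

```bash
python3 to.py .4857 -.2541 .0; python3 - <<'E'
from h import *
p,d=eyes.camera('top'); c,R,t=cal('top')
v,u=np.mgrid[:420,:560]; W=(np.stack([(u-c['cx'])/c['fx']*d,(v-c['cy'])/c['fy']*d,d],-1)-t)@R
hsv=cv2.cvtColor(p,cv2.COLOR_BGR2HSV); m=(cv2.inRange(hsv,(100,120,50),(125,255,255))>0)
s=np.s_[190:300,365:475]; w=W[s][m[s]]
w=w[(w[:,2]>.056)&(w[:,2]<.09)]; print(cv2.minAreaRect((w[:,:2]*1000).astype(np.float32)),w[:,2].mean(),w[:,2].std(),np.linalg.lstsq(np.c_[w[:,:2],np.ones(len(w))],w[:,2],rcond=None)[0])
cv2.imwrite('pics/t7.png',cv2.resize(p[170:310,340:500],(640,560)))
E
```

```text
cm [-0.03  0.03  0.7 ] yaw 2.0302 pos [ 0.4847 -0.2542  0.0069] t 24.8833 w 0.7160111556411171 F [ 0.5 -0.2 -2. ]
((480.75946044921875, -254.20217895507812), (120.42792510986328, 63.54749298095703), 25.732013702392578) 0.06394018319779621 0.002810590648743821 [ 0.03559698 -0.02399783  0.04083105]
```

View pics/t7.png

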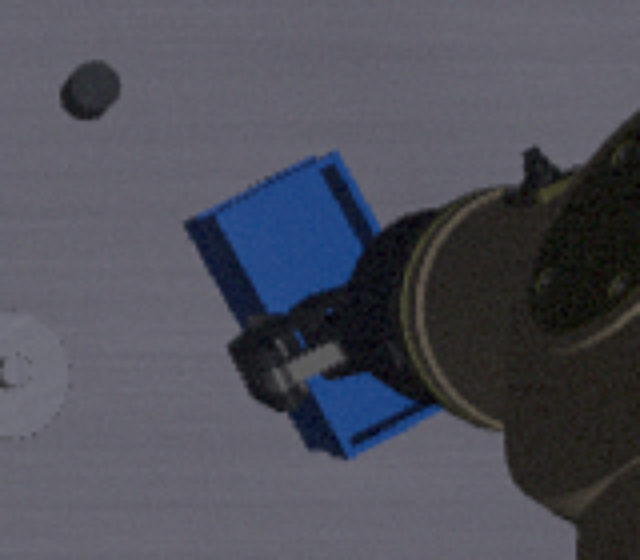

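The held tray is about 4.5 mm off and tilted about 2.5° above the lower one, so I shift it and lower it.

>>> servo_tool(deltas=[[[-0.4,0.2,0],-0.015,5],[[0,0,0],0,5],[[0,0,0.3],0,5],[[0,0,0.2],0,5],[[0,0,0],0,5]])

```text
clock: 25.35
position: [0.4884, -0.2566, 0.0016]
ee_rot: [0.521, 0.853, 0.034, 0.028]
ft_force: [-1.0, -0.2, -1.3]
grip_width: 0.718
```

```bash
python3 to.py .4885 -.2566 .0; cat > tp.py <<'E'
from h import *
p,d=eyes.camera('top'); c,R,t=cal('top')
v,u=np.mgrid[:420,:560]; W=(np.stack([(u-c['cx'])/c['fx']*d,(v-c['cy'])/c['fy']*d,d],-1)-t)@R
hsv=cv2.cvtColor(p,cv2.COLOR_BGR2HSV); m=(cv2.inRange(hsv,(100,120,50),(125,255,255))>0)
s=np.s_[190:300,365:475]; w=W[s][m[s]]
w=w[(w[:,2]>.05)&(w[:,2]<.09)]; print(cv2.minAreaRect((w[:,:2]*1000).astype(np.float32)),w[:,2].mean(),w[:,2].std(),np.linalg.lstsq(np.c_[w[:,:2],np.ones(len(w))],w[:,2],rcond=None)[0])
E
python3 tp.py
```

```text
cm [ 0.   -0.01  0.16] yaw 2.0444 pos [ 0.4884 -0.2566  0.0016] t 25.35 w 0.7179207520976169 F [-1.  -0.2 -1.3]
((484.31903076171875, -256.03509521484375), (119.81730651855469, 65.88619232177734), 26.9790096282959) 0.0589489418053524 0.003647378151053663 [ 0.02701007 -0.00749356  0.04389814]
```

>>> servo_tool(deltas=[[[0,0,0.15],0,5],[[0,0,0.15],0,5],[[0,0,0],0,5],[[0,0,0],0,5]])

```text
clock: 25.73
position: [0.4892, -0.2567, 0.0001]
ee_rot: [0.521, 0.853, 0.034, 0.029]
ft_force: [-0.5, 0.0, -0.5]
grip_width: 0.718
```

```bash
python3 to.py .4885 -.2566 .0;python3 tp.py
```

```text
cm [ 0.04 -0.06  0.01] yaw 2.0443 pos [ 4.892e-01 -2.567e-01  1.000e-04] t 25.7333 w 0.7181968840346986 F [-0.5  0.  -0.5]
((485.1097717285156, -256.3471984863281), (120.976318359375, 63.739559173583984), 25.39072608947754) 0.05770434014611058 0.003392237482457635 [ 0.01379447 -0.01402018  0.04751397]
```

>>> servo_tool(deltas=[[[0,0,0.15],0,5],[[0,0,0.15],0,5],[[0,0,0],0,5],[[0,0,0],0,5]])

```text
clock: 26.12
position: [0.4897, -0.2569, -0.0001]
ee_rot: [0.521, 0.852, 0.035, 0.029]
ft_force: [-0.3, 0.2, -1.1]
grip_width: 0.717
```

```bash
python3 to.py .4885 -.2566 .0;python3 tp.py
```

```text
cm [ 0.08 -0.09 -0.02] yaw 2.0438 pos [ 4.897e-01 -2.569e-01 -1.000e-04] t 26.1167 w 0.7169534497641915 F [-0.3  0.2 -1.1]
((484.25457763671875, -254.63729858398438), (121.38125610351562, 66.74855041503906), 25.07483673095703) 0.05744899378098123 0.0032162088046701312 [ 0.0139178  -0.00294209  0.04991716]
```

>>> servo_tool(deltas=[[[0,0,0.3],0,5],[[0,0,0.2],0,5],[[0,0,0],0,5],[[0,0,0],0,5]])

```text
clock: 26.5
position: [0.4904, -0.2575, -0.0016]
ee_rot: [0.521, 0.852, 0.035, 0.029]
ft_force: [1.0, 0.4, -1.0]
grip_width: 0.72
```

```bash
python3 to.py .4885 -.2566 .0;python3 tp.py
```

```text
cm [ 0.17 -0.12 -0.17] yaw 2.0429 pos [ 0.4904 -0.2575 -0.0016] t 26.5 w 0.7195752421724998 F [ 1.   0.4 -1. ]
((485.69805908203125, -254.7130126953125), (124.37936401367188, 65.32196044921875), 21.299489974975586) 0.057254647906647464 0.003386770476979186 [-0.00443364  0.01685838  0.06358812]
```

The tray is level at rim height and the reported drop matches a 28 mm stack. I release in steps.

>>> servo_tool(deltas=[[[0,0,0],0,6.6],[[0,0,0],0,7.2],[[0,0,0],0,8.5],[[0,0,0],0,8.5],[[0,0,0],0,8.5],[[0,0,0],0,8.5]])

```text
clock: 27.05
position: [0.4905, -0.2571, -0.003]
ee_rot: [0.521, 0.852, 0.035, 0.029]
ft_force: [-0.7, -0.1, -0.5]
grip_width: 0.992
```

```bash
python3 to.py .4885 -.2566 .0;python3 tp.py
```

```text
cm [ 0.13 -0.13 -0.32] yaw 2.0435 pos [ 0.4905 -0.2571 -0.003 ] t 27.05 w 0.991863155511967 F [-0.7 -0.1 -0.5]
((483.0027770996094, -247.64398193359375), (124.99382019042969, 76.35086059570312), 20.80455780029297) 0.05634505291785351 0.0023932187147498334 [-0.00271984  0.00453608  0.05879832]
```

Now I lift clear and move away from the bench objects.

>>> servo_tool(deltas=[[[0,0,-1],0,8.5],[[0,0,-2],0,8.5],[[0,0,-3],0,8.5],[[0,0,-3.5],0,8.5],[[0,0,-3.5],0,8.5],[[3,1.5,-2],0,8.5],[[3,1.5,0],0,8.5],[[3,1.5,0],0,8.5],[[3,1.5,0],0,8.5],[[3,1.5,0],0,8.5],[[0,0,0],0,8.5],[[0,0,0],0,8.5]])

```text
clock: 28.1
position: [0.4744, -0.09, 0.1687]
ee_rot: [0.524, 0.851, 0.036, 0.033]
ft_force: [-0.6, -1.1, -0.3]
grip_width: 0.993
```

```bash
python3 to.py .5 -.1 .0;python3 tp.py; python3 - <<'E'
from h import *
p,d=eyes.camera('side'); cv2.imwrite('pics/s9.png',p)
p,d=eyes.camera('top'); c,R,t=cal('top')
v,u=np.mgrid[:420,:560]; W=(np.stack([(u-c['cx'])/c['fx']*d,(v-c['cy'])/c['fy']*d,d],-1)-t)@R
hsv=cv2.cvtColor(p,cv2.COLOR_BGR2HSV); m=(cv2.inRange(hsv,(100,120,50),(125,255,255))>0)
s=np.s_[190:300,365:475]; w=W[s][m[s]]; print(np.histogram(w[:,2],np.arange(0,.11,.01))[0])
w=w[(w[:,2]>.018)&(w[:,2]<.031)];print(len(w)and w.mean(0))
s=np.s_[243:284,321:362]; w=W[s]; w=w[(w[...,2]>.045)&(w[...,2]<.065)]; print('wide',len(w),len(w) and w.mean(0))
E
```

```text
cm [-1.72  0.22 17.01] yaw 2.0369 pos [ 0.4744 -0.09    0.1687] t 28.1 w 0.9925769516238135 F [-0.6 -1.1 -0.3]
((0.0, 0.0), (0.0, 0.0), 0.0) nan nan [0. 0. 0.]
[0 0 0 0 0 0 0 0 0 0]
0
wide 0 0tp.py:6: RuntimeWarning: Mean of empty slice.
  w=w[(w[:,2]>.05)&(w[:,2]<.09)]; print(cv2.minAreaRect((w[:,:2]*1000).astype(np.float32)),w[:,2].mean(),w[:,2].std(),np.linalg.lstsq(np.c_[w[:,:2],np.ones(len(w))],w[:,2],rcond=None)[0])
  ret = ret.dtype.type(ret / rcount)
  ret = _var(a, axis=axis, dtype=dtype, out=out, ddof=ddof,
  arrmean = um.true_divide(arrmean, div, out=arrmean,
  ret = ret.dtype.type(ret / rcount)
```

View pics/s9.png

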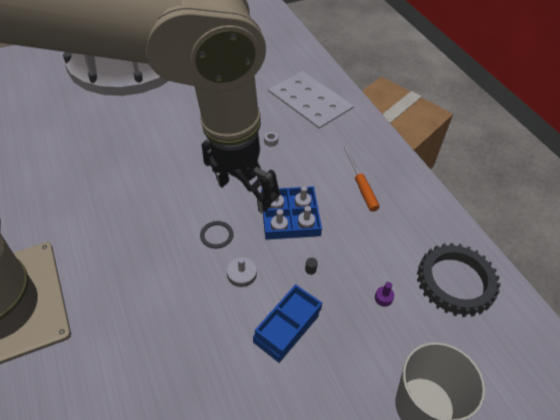

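The side view shows the trays stacked squarely at (288,322), four pistons in the square tray at (290,212), and the wide piston at (241,270) and collar at (271,138) in place. I clear the top camera for a final numeric check.

>>> servo_tool(deltas=[[[3.3,1.6,0],0,8.5],[[3.5,1.7,0],0,8.5],[[3.5,1.7,0],0,8.5],[[3.5,1.7,0],0,8.5],[[3.5,1.7,0],0,8.5],[[3.5,1.7,0],0,8.5],[[3.5,1.7,0],0,8.5],[[2,1,0],0,8.5],[[0,0,0],0,8.5],[[0,0,0],0,8.5],[[0,0,0],0,8.5]])

```text
clock: 29.17
position: [0.4776, 0.1973, 0.1744]
ee_rot: [0.538, 0.842, 0.034, 0.032]
ft_force: [0.2, 0.6, -0.8]
grip_width: 0.997
```

```bash
python3 tp.py; python3 tw.py; python3 - <<'E'
from h import *
p,d=eyes.camera('top'); c,R,t=cal('top')
v,u=np.mgrid[:420,:560]; W=(np.stack([(u-c['cx'])/c['fx']*d,(v-c['cy'])/c['fy']*d,d],-1)-t)@R
for n,a,b in (('wide',341,263),('collar',164,155)):
    w=W[b-24:b+25,a-24:a+25].reshape(-1,3); w=w[(w[:,2]>.008)&(w[:,2]<.065)]; print(n,((w.min(0)+w.max(0))/2).round(4) if len(w) else 0)
E
```

```text
((486.8442077636719, -258.7787780761719), (119.53289794921875, 63.109920501708984), 27.41971778869629) 0.056053359079879087 0.0019641618544342008 [0.00084973 0.00050636 0.05577221]
empty 1666 ((485.1258544921875, -256.7441101074219), (118.5400161743164, 63.124263763427734), 26.54952049255371) 0.03205738414689787
stack 632 ((486.925537109375, -259.163818359375), (119.68219757080078, 63.499610900878906), 27.66326141357422) 0.05602433572970802
kit 908 ((607.2144165039062, -14.331619262695312), (120.24038696289062, 120.50788879394531), 71.30890655517578) 0.02815515792539134
stems [[0.5701000094413757, -0.03530000150203705], [0.6449999809265137, 0.00279999990016222], [0.6272000074386597, -0.05040000006556511], [0.5881999731063843, 0.02329999953508377]] [55 59 56 53]
wide [ 0.4536 -0.1119  0.0325]
collar [0.6632 0.2181 0.0163]
```

```bash
python3 -c "
from workcell import order; print(order.hand_in())"
```

```text
the job is handed in; nothing more can be done
None
```

The job is done and handed in at about 29 s of the 96 s allowed: the three loose pistons were placed in the free pockets of the square tray, then the emptied two-pocket tray was stacked on the empty one.

**Last checks (top camera):**
- **Pistons:** all four stems stand within 3 mm of their pocket centres and look upright in the side view.
- **Stack:** the upper tray is level, with its rim at 56 mm as it should be. It is 3 mm and 1° off the lower tray's starting pose. The lower tray can't be measured directly under the upper one.
- **Look-alikes:** the wide piston and the collar are where they started, to within about 1 mm. The green and purple ones were not touched.

**What disagreed:**
- **Missed grasp:** the reported tool height reads about 33 mm too low, as the wrist and side cameras both showed. The first grasp shut above the stem without disturbing anything, and I corrected for it from then on.
- **Tool tilt:** the tool slowly tilted to about 5° during the run, so the tray was about 2.5° off level just before it touched down. It measured level after release.

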